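# Hold the cup warmer's lid half open

## Task

On the cup warmer, first, with the lid shut, turn the selector knob to the one-dot mark, where it clicks in. Then lift the warmer's self-closing lid by its front tab to 50 degrees from shut (within about 6) and finish while still holding it there with the gripper, so that a colleague can load cups; leave the selector on one dot, and leave the cup stack, mug and sugar jar where they stand.

Things in the scene. Friction and masses are not known exactly. Their poses are not given: they have to be found in the camera images.
- warmer: Steel counter-top cup warmer, fixed, but placed and turned anew each time: 240 mm deep (its x), 410 wide (its y), 110 high. Origin: centre of its underside; x points to its rear, away from the robot at yaw 0, y left, z up. Left part (y -65 to 205 mm): well under the hinged lid. Right part (y -205 to -65): flat control deck, 110 mm up, with the selector. Only lid and knob rise above that.
- selector_grip (a point): Point on the selector's upright axis at the height to grip, 34 mm above the deck; 40 mm in front of and 135 mm right of the warmer's origin. Its axes are the knob's: the -x end is the pointer (white line). Black knob: upright bar 44 mm long (x), 14 wide (y), its top 10 mm above this point; below it, a disc of 24 mm radius ends 22 mm under this point, so fingers may reach 20 mm under it.
- selector (a joint): Selector angle, 0 to 1.8 rad (stops), growing clockwise from above. Clicks in at four marks on the deck: ring (off) 0, one dot 0.6, two dots 1.2, three dots 1.8; each row of black dots lies where the pointer then points. Pointer direction in the warmer's frame, counter-clockwise from +x: pi + 0.9 - value. Starts on two or three dots. Detents, up to 0.05 N m, pull into the nearest mark.
- lid (a joint): Opening angle of the lid, 0 shut, growing as its front edge rises; hinge stop at 1.35 rad. 50 degrees is 0.873. From every angle it falls shut by its own weight (0.35 to 0.7 kg, about 1.5 to 3 N at the tab).
- lid_grip (a point): Middle of the lid's black front tab, 117 mm above the counter when shut. The tab juts level 60 mm from the middle of the lid's front edge, 30 mm wide (along the warmer's y), 14 thick, free at both sides and below; this point is 35 mm in front of the edge, mid width and thickness. Pinched across its width (parallel to the hinge), it can turn between fingers that stay pointing down.
- lid_hinge (a point): Point on the lid at its hinge, in line with the tab: 275 mm from lid_grip. The hinge axis is level, parallel to the warmer's y, along its rear top edge, 7 mm below this point when shut. The lid is 240 mm deep, 270 mm wide, 10 mm thick.
- cup_stack: Bystander: stack of white paper cups upright, 84 mm across, 164 mm high; origin at the centre of its underside. It, the mug and the jar stand beside the warmer in changing order.
- mug: Bystander: blue ceramic mug with a handle, 80 mm across, 90 mm high; origin at the centre of its underside.
- sugar_jar: Bystander: white sugar jar with a steel cap, 76 mm across, 120 mm high; origin at the centre of its underside.

How it is judged:
On the way, in this order (a step that is already met when the one before it is completed fails the run):
1. the selector stands on one dot while the lid is still shut (value of joint selector between 0.45 and 0.75 rad and value of joint lid below 0.1 rad), for 0.3 s.
2. the gripper holds the lid open at 50 degrees (value of joint lid between 0.75 and 0.995 rad and contact force between the fingers and lid above 0.5 N), for 0.3 s.
At the end, for the whole second after the job is handed in: The lid is held still by the fingers (over 0.5 N of contact, nothing else propping it) at 50 degrees +-7 (0.750 to 0.995 rad), the selector is on one dot (0.45 to 0.75 rad), and the cup stack, mug and sugar jar stand upright within 30 mm of where they were (all of step 2 and value of joint selector between 0.45 and 0.75 rad and velocity of joint lid between -0.1 and 0.1 rad/s and contact force between lid and cup_stack below 0.1 N and contact force between lid and mug below 0.1 N and contact force between lid and sugar_jar below 0.1 N and distance of each of cup_stack, mug, sugar_jar from where it was at the start of the episode below 0.03 m and angle between each of cup_stack, mug, sugar_jar's own z axis and vertical below 0.2 rad); the arm keeps its last pose, push and grip.
It fails at once if the lid is lifted (over 0.15 rad) while the selector is not on one dot (value of joint lid above 0.15 rad and not (value of joint selector between 0.45 and 0.75 rad)).
It fails at once if a bystander is pushed over 30 mm or knocked over (distance of any of cup_stack, mug, sugar_jar from where it was at the start of the episode above 0.03 m or angle between any of cup_stack, mug, sugar_jar's own z axis and vertical above 0.5 rad).
It also fails if it takes over 59 s, if anything falls off the work surface, if the arm or the gripper's body presses on something with over 40 N, if the wrist force passes 120 N, or if a joint passes its speed limit or range.

## Robot

A 6-joint arm with a two-finger parallel gripper is mounted at the origin on the work surface. World frame = base frame: x ahead of the robot, y to its left, z up, the work surface at z = 0. Lengths are in m, angles in rad, forces in N, time in s.
With the tool pointing down it reaches from about 0.325 to 0.85 m from the base axis. Payload 15.5 kg.
Tool frame: the origin (TCP) lies at the very end of the fingers, on their centre line; the grasp point (between the pads) lies 19 mm behind it; y points along the fingers, z is the direction in which the jaws open and shut, and the axes are right-handed (so a half turn about y gives the same grasp; the last joint's range is limited). The gripper opens to 91 mm and grips with 3 to 60 N. Pads are 32 mm wide; open, the fingers measure 118 mm over their backs; the gripper's body (76 mm by 178 mm) begins 60 mm behind the grasp point.
Start: joints at [-1.218, 0.494, 1.345, -0, 1.302, -0.096], TCP at [0.271, -0.563, 0.176] pointing down, gripper open.
Joint ranges: [-2.91, 2.91], [-0.82, 2.16], [0.22, 2.67], [-1.22, 4.37], [0.12, 2.79], [-3.08, 3.08]. Speed limits (rad/s): [1.89, 1.89, 2.57, 3.01, 3.01, 3.01].

## Interface

Orientations are given as a unit quaternion [x, y, z, w].
In Python, from rig import robot gives the robot as it stands. Calls block until the motion is done:
- robot.goto(position, orientation): joint-space move of the TCP to a pose.
- robot.move_l(position, rot=None, speed=0.15, force_limit=None): straight line of the TCP; rot=None keeps the orientation; speed is the mean speed in m/s. With force_limit (N) it stops when the force on the tool has changed by that much, and returns True; else False.
- robot.set_joints(angles): joint-space move.
- robot.grip(opening, strength=None): finger opening in m; strength is the grip in N (None keeps the last); returns when the fingers have stopped.
- robot.pause(seconds).
- robot.ik(position, orientation): joint angles nearest the present ones, or None.
- robot.get_obs(): the state.
- robot.read_camera(name): name is "scene" or "top" or "wrist"; returns a dict with "img" (480x640x3 uint8, red, green, blue), "range_z" (480x640 float32, m along the optical axis (not along the pixel's ray), 0 where there is no reading), "vfov" (degrees; the focal length in pixels is half the picture's height over the tangent of half this angle, whatever the lens; pixels are square), "cx", "cy" (the principal point, pixels), "extrinsics" (4x4, takes a point from world to camera coordinates). Camera axes: x right, y down, z forward; pixel columns grow to the right and rows downward; lengths in m; the calibration is good to about 2 mm. A picture is of the moment at which its call begins.
A pose or a line that the arm cannot do raises robot.IKError and nothing moves.
- robot.close_job(): hands the job in, once; it reports no verdict.
The state is a dict: "time": time; "qpos": joint angles; "joint_velocities": joint speeds; "joint_torque": joint torques, N m; "tcp_pos": TCP position; "orientation": TCP orientation; "contact_force": force on the tool from outside, world axes, zero at the start; "ft_torque": the same for the moment, N m; "opening": finger opening in m.
Only numpy, scipy, OpenCV 4.12 (cv2) and the standard library are available. Lean on these libraries where they do the work, as an engineer would, in place of code of your own. Each camera call takes 0.05 s, during which the arm holds its last target.

## Working session

There is one attempt and no reset: what is moved stays moved. The work goes in short steps, each a Python script; the robot and the scene stay as the last script left them, time stands still between calls to the robot, and variables do not carry over. Pictures are saved under pics/ and viewed, and the job is handed in when it is done.

```bash
ls; mkdir -p pics
python3 - <<'E'
from rig import robot
import cv2,numpy as np
o=robot.get_obs();print(o)
for n in("scene","top","wrist"):
    c=robot.read_camera(n);np.savez(f"{n}0.npz",**c)
    cv2.imwrite(f"pics/{n}0.png",c["img"][:,:,::-1]);print(n,c["vfov"],c["cx"],c["cy"],c["extrinsics"].round(4).tolist(),(c["range_z"]>0).mean())
E
```

```text
pics
{'time': 0.0, 'qpos': array([-1.21751977e+00,  4.94109629e-01,  1.34610337e+00,  2.42731544e-05,
        1.30251631e+00, -9.55046723e-02]), 'joint_velocities': array([ 8.05888973e-04,  7.23963786e-04,  6.44028818e-05, -1.03718454e-03,
       -3.85175186e-04,  1.86632037e-04]), 'joint_torque': array([-1.35588230e-03, -8.78828931e+01, -3.81861806e+01,  7.05777970e-02,
        5.32452681e-02, -6.30874092e-05]), 'tcp_pos': array([ 0.27103325, -0.56271941,  0.17499344]), 'orientation': array([-0.15738115,  0.68977952, -0.68898033,  0.15729426]), 'contact_force': array([-0.06273011, -0.07893787,  0.22922589]), 'ft_torque': array([-0.03073618,  0.08565085,  0.0269726 ]), 'opening': 0.09101334022795732}
scene 55.728216035964735 315.18864283993474 244.81573052347133 [[0.1111, 0.9938, -0.0036, -0.0963], [0.5954, -0.0694, -0.8004, -0.2518], [-0.7957, 0.0868, -0.5994, 1.4857], [0.0, 0.0, 0.0, 1.0]] 0.9960904947916667
top 57.11812736167917 318.42188172055364 236.43861031646168 [[0.0098, -0.9999, -0.0098, 0.0364], [-0.9914, -0.0084, -0.1309, 0.6022], [0.1308, 0.011, -0.9913, 0.8103], [0.0, 0.0, 0.0, 1.0]] 0.9960123697916666
wrist 63.68622303593993 323.5888761195398 242.94207785923777 [[0.4336, -0.9011, -0.0014, -0.6235], [-0.8614, -0.4149, 0.2931, -0.033], [-0.2647, -0.1259, -0.9561, 0.3932], [0.0, 0.0, 0.0, 1.0]] 0.996025390625
```

View pics/top0.png

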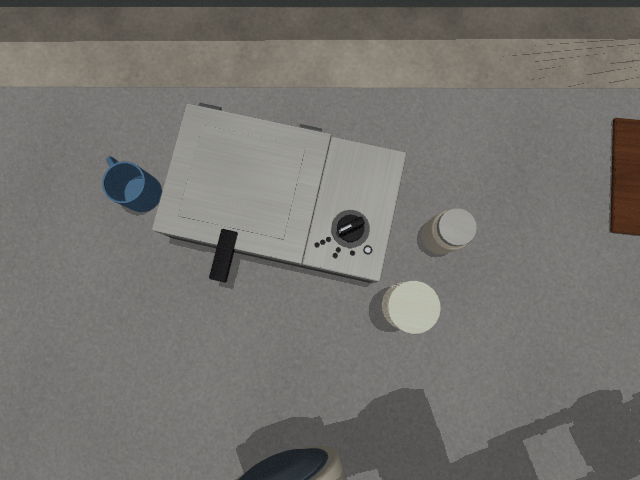

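View pics/scene0.png

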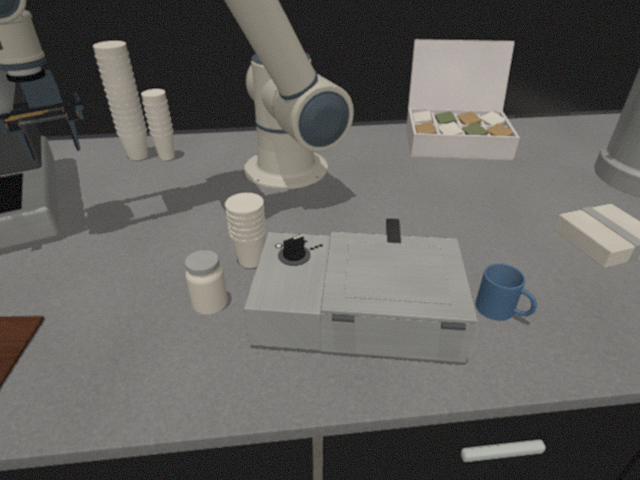

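View pics/wrist0.png

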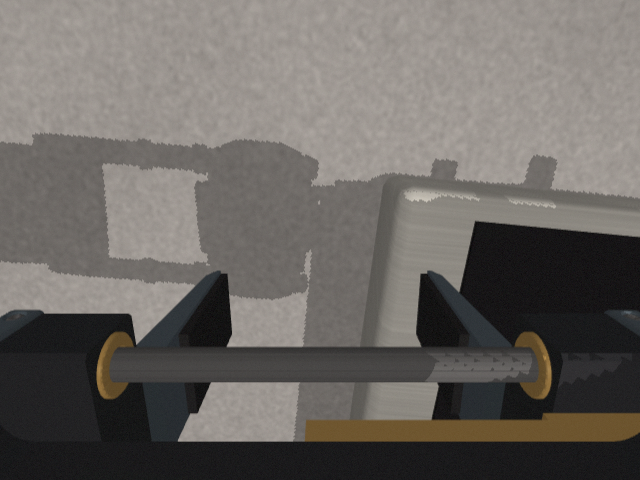

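The top view shows the lid shut with its black tab at about (223,255). The knob is at (350,228), with the ring at (368,250), one dot at (352,253), two dots at (337,252) and three at (322,242). The mug is at (125,183), the jar at (457,230) and the cups at (412,307). Next I'll measure these.

```bash
cat > h.py <<'E'
import numpy as np,cv2
def cast(c,uv,z):
    uv=np.atleast_2d(np.asarray(uv,float));f=240/np.tan(np.radians(c["vfov"])/2);E=c["extrinsics"]
    d=np.c_[(uv[:,0]-c["cx"])/f,(uv[:,1]-c["cy"])/f,np.ones(len(uv))]@E[:3,:3]
    o=-E[:3,:3].T@E[:3,3];return o+d*((z-o[2])/d[:,2])[:,None]
def cloud(c):
    f=240/np.tan(np.radians(c["vfov"])/2);E=c["extrinsics"];v,u=np.mgrid[:480,:640];Z=c["range_z"]
    p=np.stack([(u-c["cx"])/f*Z,(v-c["cy"])/f*Z,Z],-1);return (p-E[:3,3])@E[:3,:3]
def proj(c,p):
    f=240/np.tan(np.radians(c["vfov"])/2);E=c["extrinsics"];q=np.atleast_2d(p)@E[:3,:3].T+E[:3,3]
    return np.c_[q[:,0]/q[:,2]*f+c["cx"],q[:,1]/q[:,2]*f+c["cy"]]
def comps(m,minA=30):
    n,l,s,ce=cv2.connectedComponentsWithStats(m.astype(np.uint8));return [(l==i,s[i],ce[i]) for i in range(1,n) if s[i][4]>=minA]
E
cat > m.py <<'E'
from h import *
c=dict(np.load("top0.npz"));P=cloud(c);hsv=cv2.cvtColor(c["img"],cv2.COLOR_RGB2HSV)
ok=c["range_z"]>0
print("table z",np.median(P[300:340,100:200,2]))
m=(P[...,2]>0.09)&(P[...,2]<0.14)&ok&(np.mgrid[:480,:640][0]>95)&(np.mgrid[:480,:640][0]<300)
cs=sorted(comps(m),key=lambda t:-t[1][4])
for mk,s,ce in cs[:4]: print("comp",s,ce.round(1),np.median(P[mk][:,2]))
m0=cv2.morphologyEx(cs[0][0].astype(np.uint8),cv2.MORPH_OPEN,np.ones((41,41)))
cn=max(cv2.findContours(m0,0,1)[0],key=cv2.contourArea)[:,0]
w=cast(c,cn,0.117)[:,:2]
r=cv2.minAreaRect(w.astype(np.float32)*1000);print("rect mm",r,cv2.boxPoints(r).round(1).tolist())
dark=(hsv[...,2]<60)
for mk,s,ce in comps(dark,15):
    if 90<ce[1]<300 and 140<ce[0]<420:
        cn=cv2.findContours(mk.astype(np.uint8),0,1)[0][0][:,0]
        z=0.124 if ce[0]<260 else 0.111
        w=cast(c,cn,z)[:,:2]*1000
        print(s,ce.round(1),"z",np.median(P[mk][:,2]).round(3),"w",cast(c,ce,z)[0].round(4),cv2.minAreaRect(w.astype(np.float32)) if s[4]>100 else "")
for n,z,(u,v) in(("mug",.09,(125,183)),("cups",.164,(412,307)),("jar",.12,(457,228))): print(n,cast(c,(u,v),z)[0].round(3))
E
python3 m.py
python3 - <<'E'
import cv2
i=cv2.imread('pics/top0.png')[80:300,140:420];cv2.imwrite('pics/crop.png',cv2.resize(i,None,fx=2.8,fy=2.7,interpolation=cv2.INTER_CUBIC))
E
```

```text
table z 0.0009122559141380956
comp [  152   103   254   179 31009] [278.8 193. ] 0.12190789278547573
comp [ 432  208   45   42 1450] [453.7 228.3] 0.12117378999920084
comp [102 162  44  26 137] [123.4 171.9] 0.09144073058609178
comp [383 282  21  18  78] [389.9 291. ] 0.11952663398402977
rect mm ((595.635986328125, 107.00409698486328), (74.82096099853516, 74.19195556640625), 0.8406265377998352) [[557.7000122070312, 143.5], [558.7999877929688, 69.4000015258789], [633.5999755859375, 70.5], [632.5, 144.60000610351562]]
[336 214  29  29 589] [350.7 227.8] z 0.124 w [ 0.6083 -0.0157  0.111 ] ((607.6388549804688, -14.428293228149414), (47.947410583496094, 50.35853576660156), 75.95472717285156)
[ 169  229  203   54 1264] [237.4 257. ] z 0.125 w [0.5538 0.1807 0.124 ] ((540.0620727539062, 128.15066528320312), (359.0496826171875, 89.25627136230469), 77.71940612792969)
[326 237   5   5  17] [327.8 238.8] z 0.113 w [0.5884 0.0246 0.111 ] 
[320 240   5   4  16] [322.  241.5] z 0.112 w [0.5835 0.0347 0.111 ] 
[315 243   4   4  15] [316.4 244.4] z 0.113 w [0.5783 0.0446 0.111 ] 
[350 251   5   4  16] [352.  252.5] z 0.112 w [ 0.5645 -0.0181  0.111 ] 
[333 253   4   5  16] [334.5 255. ] z 0.112 w [0.5598 0.0126 0.111 ] 
mug [0.692 0.4   0.09 ]
cups [ 0.472 -0.111  0.164]
jar [ 0.608 -0.2    0.12 ]
```

View pics/crop.png

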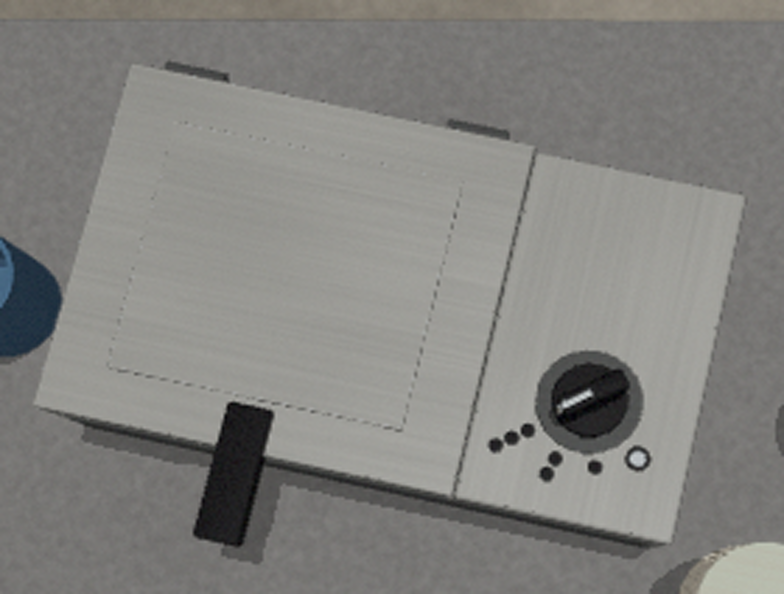

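```bash
cat > m2.py <<'E'
from h import *
c=dict(np.load("top0.npz"))
px=lambda x,y:((x+.5)/2.8-.5+140,(y+.5)/2.7-.5+80)
fr,rr=cast(c,[px(668,541),px(744,196)],.11)[:,:2]
lid=cast(c,[px(132,65),px(36,405),px(455,495),px(535,147)],.122)[:,:2]
rl,fl,lfr,lrr=lid
ang=lambda a,b:np.arctan2(*(b-a)[::-1])
print("corners",fr,rr,lid.round(4).tolist())
y=[ang(fr,rr),ang(fl,rl),ang(lfr,lrr),ang(lfr,fl)-np.pi/2,ang(lrr,rl)-np.pi/2];print("yaws",np.round(y,4))
print("lens",np.linalg.norm(rr-fr),np.linalg.norm(rl-fl),np.linalg.norm(fl-lfr))
yaw=np.mean(y);R=lambda a:np.array([[np.cos(a),-np.sin(a)],[np.sin(a),np.cos(a)]])
est=[]
for p,l in((fr,(-.12,-.205)),(rr,(.12,-.205)),(rl,(.12,.205)),(fl,(-.12,.205)),(lfr,(-.12,-.065)),(lrr,(.12,-.065))): est.append(p-R(yaw)@np.array(l))
print("origins",np.round(est,4).tolist());o=np.mean(est,0);print("yaw",yaw,"o",o)
k=o+R(yaw)@[-.04,-.135];print("knob",k)
d=cast(c,[(352,252.5),(334.5,255),(322,241.5)],.1105)[:,:2]-k
print("dots angles rel yaw -pi",(np.arctan2(d[:,1],d[:,0])-yaw-np.pi+np.pi)%(2*np.pi)-np.pi)
g=o+R(yaw)@[-.155,.07];print("tab",g)
t=cast(c,[px(243,403),px(272,410),px(195,537),px(240,545),px(230,404)],.124)[:,:2]
print("tab corners in warmer",((t-o)@R(yaw)).round(4).tolist())
# pointer line
img=c["img"];m=(img.min(2)>140);m[:,:336]=0;m[:,365:]=0;m[:214]=0;m[243:]=0
v,u=np.nonzero(m);w=cast(c,np.c_[u,v],.155)[:,:2];l=cv2.fitLine(w.astype(np.float32),2,0,.001,.001).ravel();print("line",l,np.arctan2(l[1],l[0]),"value",(yaw+.9-np.arctan2(l[1],l[0])+1)%np.pi-1)
E
python3 m2.py
```

```text
corners [ 0.516804   -0.06381839] [ 0.74746455 -0.11468781] [[0.8321, 0.2825], [0.6004, 0.3314], [0.5444, 0.0686], [0.7763, 0.0207]]
yaws [-0.2171 -0.2077 -0.2037 -0.2099 -0.2101]
lens 0.23620328151266637 0.23679340124290318 0.26867224511193755
origins [[0.6768, 0.1117], [0.6728, 0.1108], [0.6721, 0.107], [0.6751, 0.1059], [0.6753, 0.1072], [0.6725, 0.1093]]
yaw -0.20969614724831973 o [0.6741029 0.1086512]
knob [ 0.60687717 -0.01506501]
dots angles rel yaw -pi [ 0.28127308 -0.32215408 -0.92300486]
tab [0.53706969 0.20938302]
tab corners in warmer [[-0.0893, 0.0758], [-0.0898, 0.057], [-0.1793, 0.0835], [-0.1782, 0.0553], [-0.0917, 0.0835]]
line [ 0.6788832  -0.7342463   0.60296357 -0.00432355] -0.8245558 value 1.5148596670178849
```

```bash
cat >> h.py <<'E'
from scipy.spatial.transform import Rotation as Rn
def quat(a):
    y=np.array([0,0,-1.]);z=np.array([np.cos(a),np.sin(a),0]);return Rn.from_matrix(np.c_[np.cross(y,z),y,z]).as_quat()
YAW=-.2097;O=np.array([.6741,.1087])
def W(x,y,z):
    return np.array([O[0]+np.cos(YAW)*x-np.sin(YAW)*y,O[1]+np.sin(YAW)*x+np.cos(YAW)*y,z])
KN=W(-.04,-.135,0)
E
python3 - <<'E'
from h import *
from rig import robot
o=robot.get_obs();print(Rn.from_quat(o["orientation"]).as_matrix().round(3).tolist())
for s in(0,-np.pi):
    for a in(.461,1.661,1.361):
        p=KN+[0,0,.127] if a!=1.361 else W(-.155,.07,.098)
        print(s,a,robot.ik(p,quat(a+s)))
p=o["tcp_pos"].copy();p[2]=.33
robot.move_l(p,speed=.2)
robot.goto(KN+[0,0,.27],quat(.461))
o=robot.get_obs();print(o["time"],o["qpos"],o["tcp_pos"])
for n in("wrist","top"):
    c=robot.read_camera(n);np.savez(f"{n}1.npz",**c);cv2.imwrite(f"pics/{n}1.png",c["img"][:,:,::-1])
E
```

```text
[[-0.901, -0.0, 0.434], [-0.434, 0.001, -0.901], [-0.0, -1.0, -0.001]]
0 0.461 [-1.23074663e-01  5.17274796e-01  1.45019391e+00 -4.44089210e-16
  1.17412395e+00 -5.84074663e-01]
0 1.661 [-1.23074663e-01  5.17274796e-01  1.45019391e+00 -4.44089210e-16
  1.17412395e+00 -1.78407466e+00]
0 1.361 [ 2.68242297e-01  5.12262868e-01  1.55843787e+00 -4.44089210e-16
  1.07089192e+00 -1.09275770e+00]
-3.141592653589793 0.461 [-1.23074663e-01  5.17274796e-01  1.45019391e+00 -4.44089210e-16
  1.17412395e+00  2.55751799e+00]
-3.141592653589793 1.661 [-1.23074663e-01  5.17274796e-01  1.45019391e+00 -4.44089210e-16
  1.17412395e+00  1.35751799e+00]
-3.141592653589793 1.361 [ 2.68242297e-01  5.12262868e-01  1.55843787e+00 -4.44089210e-16
  1.07089192e+00  2.04883495e+00]
3.375 [-1.24400250e-01  3.94978577e-01  1.25066272e+00 -1.88525578e-04
  1.49576571e+00 -5.83951699e-01] [ 0.60693894 -0.01590519  0.2700738 ]
```

View pics/wrist1.png

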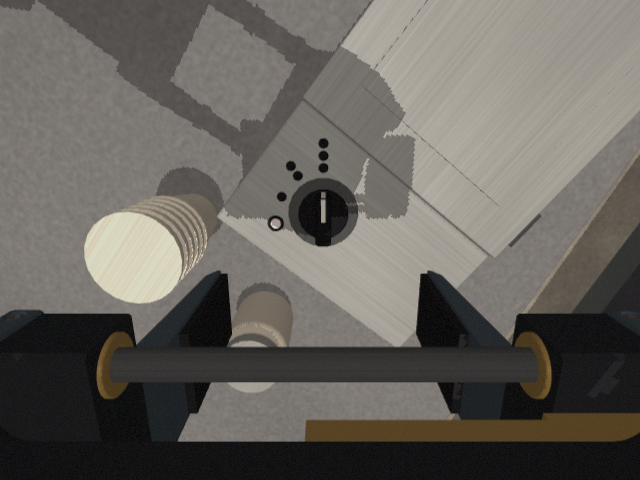

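View pics/top1.png

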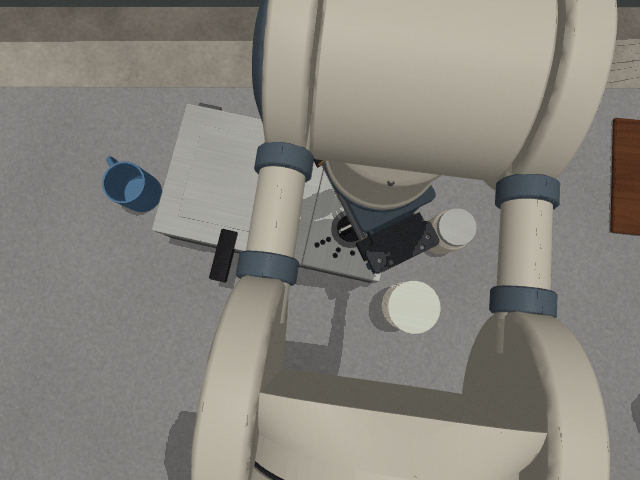

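The wrist view shows the bar upright at column 323, lined up with the tool's centre line, and pointing at the three dots, so the value is 1.8. Now I'll descend, grip and turn it by -1.2 rad.

Run:
```python
from h import *
from rig import robot
robot.grip(.05,15)
st=robot.move_l(KN+[0,0,.127],speed=.1,force_limit=8)
o=robot.get_obs();print(st,o["tcp_pos"],o["contact_force"])
if not st:
    robot.grip(.0,15)
    o=robot.get_obs();print("grip",o["opening"],o["contact_force"],o["ft_torque"],o["time"])
    if .008<o["opening"]<.022:
        for a in np.linspace(.461,1.661,5)[1:]:
            robot.goto(KN+[0,0,.127],quat(a));o=robot.get_obs();print(a,o["opening"],o["contact_force"].round(1),o["ft_torque"].round(2),o["time"])
    c=robot.read_camera("wrist");cv2.imwrite("pics/wrist2.png",c["img"][:,:,::-1])
```

```text
False [ 0.6072523  -0.01506227  0.12756394] [ 0.53662941 -0.19113332  0.96761942]
grip 0.0008836207146719782 [-0.33190055 -0.47668281  0.05555876] [ 0.02830539 -0.07771098 -0.06051591] 6.6833
```

View pics/wrist2.png

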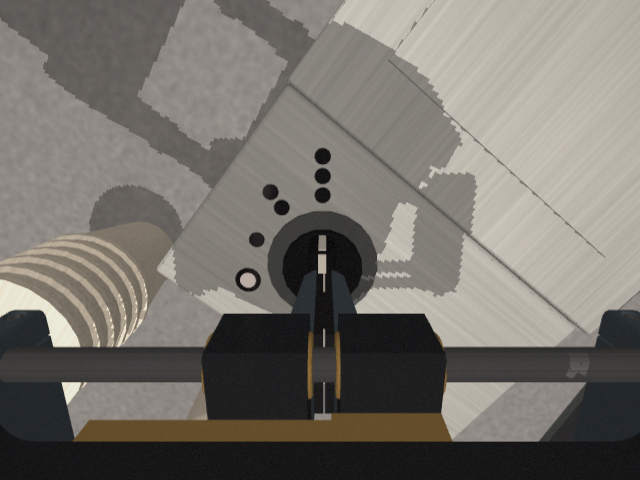

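The reported opening is 0.9 mm, so the fingers may have closed beyond the bar or above it. I'll project the TCP and the estimated knob position into this view to check.

Run:
```python
from h import *
from rig import robot
c=robot.read_camera("wrist");np.savez("wrist2.npz",**c)
o=robot.get_obs();t=o["tcp_pos"];print(t,o["opening"])
print("tcp",proj(c,t),"grasp",proj(c,t+[0,0,.019]))
th=-1.11;b=np.array([np.cos(th),np.sin(th),0])
for z in(.122,.154):
    print(z,proj(c,np.array([KN+[0,0,z],KN+b*.022+[0,0,z],KN-b*.022+[0,0,z]])).round(1).tolist())
P=cloud(c)
for v in range(195,320,8):print(v,c["img"][v,322],P[v,322].round(4),(P[v,322,:2]-KN[:2])@b[:2])
for i in range(190,470,70):pass
print("disc l/r cols at row 262",P[262,272].round(3),P[262,372].round(3))
cv2.imwrite("pics/crop2.png",cv2.resize(c["img"][200:400,220:430,::-1],None,fx=3,fy=3,interpolation=cv2.INTER_CUBIC))
```

```text
[ 0.60688604 -0.01501924  0.12700897] 0.0006349634509253431
tcp [[323.56381072 275.58609505]] grasp [[323.54991731 288.82935277]]
0.122 [[323.6, 272.4], [323.6, 306.0], [323.5, 236.9]]
0.154 [[323.5, 295.1], [323.5, 333.0], [323.5, 254.7]]
195 [21 17 18] [0.5862 0.0245 0.1114] -0.04457079142738691
203 [104 101  97] [0.5885 0.02   0.1101] -0.03955190161666205
211 [83 81 77] [0.5902 0.0164 0.1141] -0.03556408856459033
219 [59 58 56] [0.5925 0.012  0.1134] -0.030569181097482714
227 [61 60 57] [0.5945 0.0079 0.1149] -0.026070553854759662
235 [104 101  93] [0.5953 0.0064 0.1262] -0.024329634278653343
243 [137 131 120] [0.5952 0.0067 0.1426] -0.024616574202676225
251 [41 38 37] [0.5958 0.0057 0.1526] -0.02347982186675572
259 [186 176 162] [0.5972 0.0029 0.1557] -0.020328889802029383
267 [186 177 163] [ 0.5991 -0.0012  0.155 ] -0.015839565130712354
275 [21 18 20] [ 5.988e-01 -4.000e-04  1.678e-01] -0.016631729137570796
283 [21 16 20] [5.986e-01 1.000e-04 1.787e-01] -0.017206217938007383
291 [19 18 21] [0.5984 0.0007 0.1887] -0.01782634055369411
299 [23 21 20] [ 5.989e-01 -3.000e-04  1.941e-01] -0.016751123103291483
307 [20 18 20] [ 5.988e-01 -1.000e-04  2.017e-01] -0.016938154339536677
315 [18 17 15] [ 5.989e-01 -2.000e-04  2.079e-01] -0.016758921664886826
disc l/r cols at row 262 [ 0.577 -0.026  0.114] [0.632 0.002 0.115]
```

View pics/crop2.png

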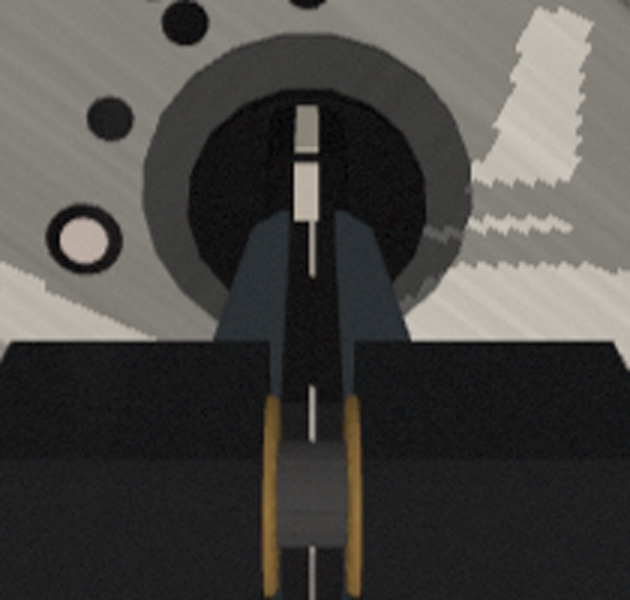

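Run:
```python
from h import *
from rig import robot
c=dict(np.load("wrist2.npz"));P=cloud(c)
th=-1.11;b=np.array([np.cos(th),np.sin(th)]);n=np.array([-b[1],b[0]])
for v in(245,255,262,268,272,276,284,292,300):
    print(v,[(u,*(1000*np.array([(P[v,u,:2]-KN[:2])@b,(P[v,u,:2]-KN[:2])@n,P[v,u,2]])).round(0).astype(int)) for u in(300,306,312,318,328,334,340)])
s=robot.read_camera("scene");np.savez("scene2.npz",**s)
q=proj(s,robot.get_obs()["tcp_pos"])[0];print(q)
u,v=q.astype(int)
cv2.imwrite("pics/scene2.png",cv2.resize(s["img"][v-90:v+60,u-100:u+100,::-1],None,fx=4,fy=4,interpolation=cv2.INTER_CUBIC))
```

```text
245 [(300, np.int64(-17), np.int64(-14), np.int64(123)), (306, np.int64(-17), np.int64(-10), np.int64(122)), (312, np.int64(-24), np.int64(-6), np.int64(143)), (318, np.int64(-24), np.int64(-3), np.int64(145)), (328, np.int64(-24), np.int64(2), np.int64(143)), (334, np.int64(-22), np.int64(6), np.int64(138)), (340, np.int64(-17), np.int64(10), np.int64(122))]
255 [(300, np.int64(-84), np.int64(0), np.int64(337)), (306, np.int64(-11), np.int64(-10), np.int64(122)), (312, np.int64(-22), np.int64(-6), np.int64(154)), (318, np.int64(-22), np.int64(-3), np.int64(155)), (328, np.int64(-22), np.int64(2), np.int64(154)), (334, np.int64(-22), np.int64(5), np.int64(153)), (340, np.int64(-11), np.int64(10), np.int64(123))]
262 [(300, np.int64(-7), np.int64(-14), np.int64(124)), (306, np.int64(-7), np.int64(-10), np.int64(123)), (312, np.int64(-18), np.int64(-6), np.int64(154)), (318, np.int64(-19), np.int64(-3), np.int64(156)), (328, np.int64(-18), np.int64(2), np.int64(154)), (334, np.int64(-18), np.int64(5), np.int64(153)), (340, np.int64(-7), np.int64(10), np.int64(122))]
268 [(300, np.int64
[... 1458 characters left out ...]
nt64(191)), (306, np.int64(-19), np.int64(-7), np.int64(192)), (312, np.int64(-18), np.int64(-5), np.int64(191)), (318, np.int64(-17), np.int64(-2), np.int64(187)), (328, np.int64(-17), np.int64(2), np.int64(188)), (334, np.int64(-19), np.int64(4), np.int64(192)), (340, np.int64(-19), np.int64(7), np.int64(191))]
300 [(300, np.int64(-84), np.int64(0), np.int64(337)), (306, np.int64(-19), np.int64(-7), np.int64(199)), (312, np.int64(-18), np.int64(-4), np.int64(198)), (318, np.int64(-17), np.int64(-2), np.int64(195)), (328, np.int64(-17), np.int64(2), np.int64(196)), (334, np.int64(-19), np.int64(4), np.int64(199)), (340, np.int64(-19), np.int64(6), np.int64(199))]
[293.48922909 249.22462663]
```

View pics/scene2.png

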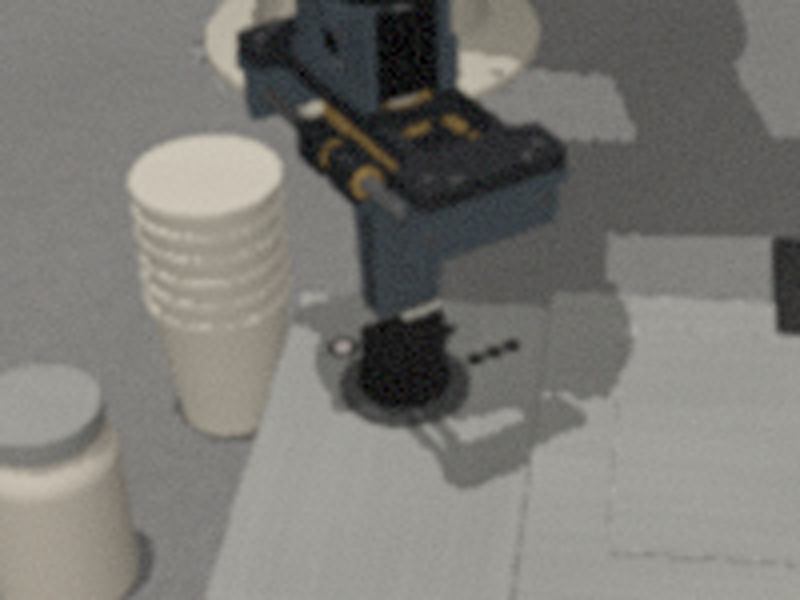

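The wrist depth and the scene view both put the closed fingertips at about z=0.165, just above the knob. The reported TCP height is 0.127, so the two disagree. I'll check where the tips were relative to the TCP in the earlier pictures, with the gripper open.

Run:
```python
from h import *
from rig import robot
import numpy as np
for n,t,a in(("wrist0",[.27103,-.56272,.17499],np.arctan2(-.901,.434)),("wrist1",[.60694,-.01591,.27007],.461)):
    c=dict(np.load(n+".npz"));P=cloud(c);t=np.array(t)
    n_=np.array([np.cos(a),np.sin(a)]);b=np.array([-n_[1],n_[0]])
    print(n,"proj tcp",proj(c,t),"pads at tcp",proj(c,np.array([t+[*(n_*.0455),0],t-[*(n_*.0455),0]])).round(0).tolist())
    for v,u in((275,220),(280,222),(290,225),(310,228),(275,430),(290,425),(310,422),(300,200),(300,450)):
        d=P[v,u]-t;print((u,v),c["img"][v,u],(1000*np.array([d[:2]@b,d[:2]@n_,d[2]])).round(0))
c=dict(np.load("wrist2.npz"))
# sanity of calibration: dots on deck
print(proj(c,cast(dict(np.load("top0.npz")),[(352,252.5),(334.5,255),(322,241.5)],.11)).round(1).tolist())
```

```text
wrist0 proj tcp [[324.98623389 274.29265338]] pads at tcp [[403.0, 274.0], [247.0, 274.0]]
(220, 275) [21 21 20] [ 17. -49.  43.]
(222, 280) [24 23 23] [ 16. -46.  48.]
(225, 290) [16 12 12] [ 10. -46.  45.]
(228, 310) [17 18 17] [ -2. -47.  42.]
(430, 275) [42 46 52] [17. 48. 45.]
(425, 290) [24 22 22] [12. 45. 49.]
(422, 310) [17 20 19] [ 1. 45. 47.]
(200, 300) [41 42 48] [ 18. -49.  71.]
(450, 300) [48 54 58] [18. 49. 71.]
wrist1 proj tcp [[323.54324805 275.60061532]] pads at tcp [[402.0, 275.0], [245.0, 276.0]]
(220, 275) [15 17 17] [ 17. -48.  42.]
(222, 280) [18 18 17] [ 17. -46.  48.]
(225, 290) [12 14 11] [ 11. -46.  44.]
(228, 310) [ 8 10  6] [ -1. -46.  42.]
(430, 275) [31 37 40] [18. 49. 44.]
(425, 290) [10 12 11] [13. 46. 49.]
(422, 310) [10  7  9] [ 2. 46. 47.]
(200, 300) [30 34 37] [ 17. -49.  69.]
(450, 300) [38 42 45] [18. 50. 71.]
[[259.5, 240.9], [273.1, 192.8], [325.7, 176.9]]
```

Run:
```python
from h import *
t=np.array([.60688,-.01502,.12701])
for nm,t,a,(r0,r1,c0,c1) in(("wrist2",t,.461,(268,300,290,356)),("wrist1",np.array([.60694,-.01591,.27007]),.461,(262,330,215,240)),("wrist1",np.array([.60694,-.01591,.27007]),.461,(262,330,410,432))):
    c=dict(np.load(nm+".npz"));P=cloud(c)[r0:r1,c0:c1].reshape(-1,3)-t
    n=np.array([np.cos(a),np.sin(a)]);b=np.array([-n[1],n[0]])
    q=np.c_[P[:,:2]@b,P[:,:2]@n,P[:,2]]*1000
    k=(abs(q[:,0])<22)&(abs(q[:,1])<52)&(q[:,2]>20)&(q[:,2]<150)
    if nm=="wrist2":k&=(q[:,0]>15)&(q[:,2]>32)
    q=q[k];print(nm,len(q),"z pct",np.percentile(q[:,2],[0,1,3,5,10,30]).round(1),"b",np.percentile(q[:,0],[1,50,99]).round(1),"n",np.percentile(q[:,1],[1,50,99]).round(1))
```

```text
wrist2 1252 z pct [37.5 39.2 40.6 41.6 44.3 52. ] b [16.4 18.4 19.1] n [-10.3   0.   10.4]
wrist1 850 z pct [37.9 38.5 39.2 39.7 40.7 44.8] b [-10.2   7.9  18.7] n [-49.7 -45.8 -45.3]
wrist1 792 z pct [38.3 38.7 39.2 39.5 40.7 44.6] b [-10.7   7.2  18.4] n [45.4 45.8 49.5]
```

The measurements agree: the real fingertips sit about 38 mm behind the reported TCP, both in the wrist depth and in the scene camera's view of the fingers above the knob. I'll correct for this by lowering the TCP a further 38 mm, with force guarding.

```bash
echo "TIP=.038" >> h.py
python3 - <<'E'
from h import *
from rig import robot
robot.grip(.05,15)
Z=.128-TIP
robot.move_l(KN+[0,0,.115],speed=.08,force_limit=6)
st=robot.move_l(KN+[0,0,Z],speed=.04,force_limit=6)
o=robot.get_obs();print(st,o["tcp_pos"],o["contact_force"])
if not st:
    robot.grip(.0,15)
    o=robot.get_obs();print("grip",o["opening"],o["contact_force"].round(1),o["ft_torque"].round(2),o["time"])
    if .008<o["opening"]<.022:
        for a in np.linspace(.461,1.661,5)[1:]:
            robot.goto(KN+[0,0,Z],quat(a));o=robot.get_obs();print(a,o["opening"],o["contact_force"].round(1),o["ft_torque"].round(2),o["time"])
    c=robot.read_camera("wrist");cv2.imwrite("pics/wrist3.png",c["img"][:,:,::-1])
E
```

```text
False [ 0.60698524 -0.01501913  0.09008448] [-0.37112248 -0.48009957 -0.49528218]
grip 0.013620599410021535 [-5.8 -3.3  4.9] [-0.67  0.88  0.05] 9.425
0.761 0.014353406520653466 [-5.1 -3.4  5.4] [-0.47  0.83 -0.01] 9.825
1.061 0.013991389839132999 [-5.  -2.5  5.1] [-0.27  0.87 -0.01] 10.225
1.361 0.01377373006289154 [-5.1  0.4  5.9] [0.08 0.87 0.01] 10.625
1.661 0.014326358753788324 [-5.   1.5  5.1] [0.47 0.85 0.04] 11.025
```

View pics/wrist3.png

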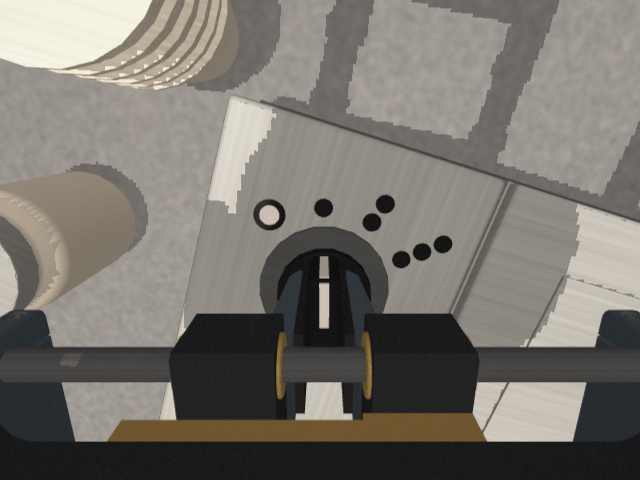

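The white line now points at the single dot at (323,208). I'll release, confirm, and move over the tab.

Run:
```python
from h import *
from rig import robot
robot.grip(.05,15); robot.pause(.2)
robot.move_l(KN+[0,0,.22],speed=.15)
c=robot.read_camera("wrist");np.savez("wrist4.npz",**c);cv2.imwrite("pics/wrist4.png",c["img"][:,:,::-1])
robot.goto(W(-.155,.07,.19),quat(1.361)); robot.grip(.07,30); robot.pause(.2)
c=robot.read_camera("wrist");np.savez("wrist5.npz",**c);cv2.imwrite("pics/wrist5.png",c["img"][:,:,::-1])
print(robot.get_obs()["tcp_pos"],robot.get_obs()["time"],proj(c,[W(-.18,.07,.124),W(-.155,.07,.124),W(-.12,.07,.124),W(-.155,.085,.124),W(-.155,.055,.124)]).round(0).tolist())
```

```text
[0.53707029 0.20945551 0.19001274] 14.75 [[323.0, 209.0], [323.0, 242.0], [323.0, 285.0], [343.0, 242.0], [303.0, 242.0]]
```

View pics/wrist4.png

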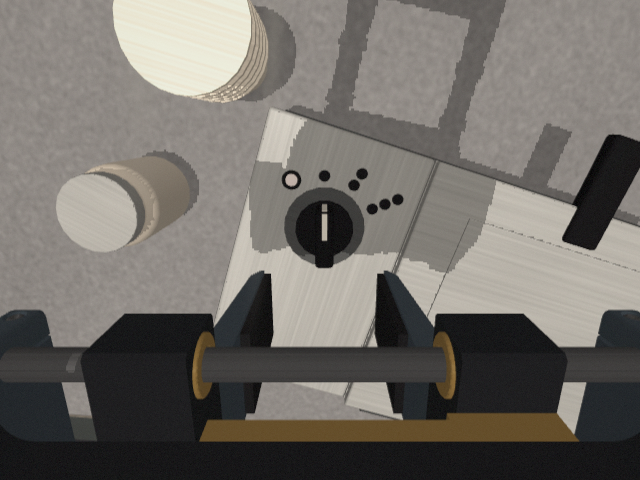

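View pics/wrist5.png

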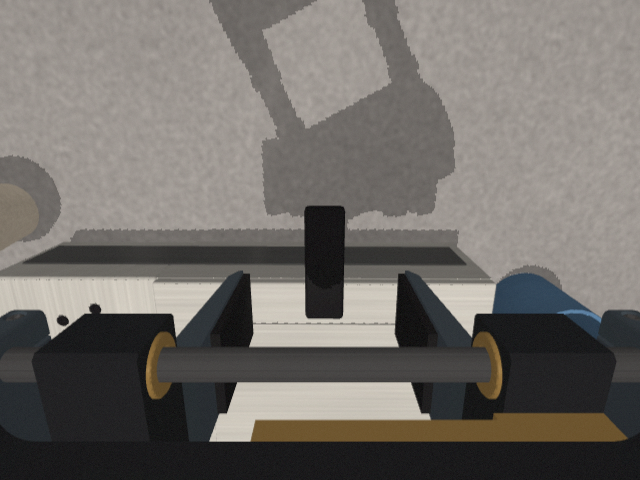

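The knob is on one dot. The tab is centred at column 324 with its end at row 207, against a predicted 209. Now I'll pinch it and lift along the hinge arc.

```bash
cat >> h.py <<'E'
def arc(p):
    c,s=np.cos(p),np.sin(p);return W(.12-.275*c-.007*s,.07,.110+.275*s+.007*c-.019-TIP)
E
python3 - <<'E'
from h import *
from rig import robot
st=robot.move_l(arc(0),speed=.08,force_limit=8)
o=robot.get_obs();print(st,o["tcp_pos"],o["contact_force"])
if not st:
    robot.grip(.0,30); o=robot.get_obs();print("grip",o["opening"],o["contact_force"].round(1),o["time"])
    if .024<o["opening"]<.036:
        for p in(.06,.12):
            robot.move_l(arc(p),speed=.06);o=robot.get_obs();print(p,o["opening"],o["contact_force"].round(1),o["ft_torque"].round(2),o["time"])
    c=robot.read_camera("wrist");np.savez("wrist6.npz",**c);cv2.imwrite("pics/wrist6.png",c["img"][:,:,::-1])
    s=robot.read_camera("scene");cv2.imwrite("pics/scene6.png",s["img"][:,:,::-1])
E
```

```text
False [0.53731068 0.20951351 0.06036963] [ 0.07518043 -0.2466913  -0.23915996]
grip 0.03007187449577271 [ 0.4  4.7 -1. ] 17.2167
0.06 0.029984063569332146 [ 6.1  3.3 -2.8] [ 0.72 -1.11 -0.33] 17.6417
0.12 0.029917968558146747 [ 8.   3.5 -3.8] [ 0.59 -1.39 -0.3 ] 18.0667
```

View pics/wrist6.png

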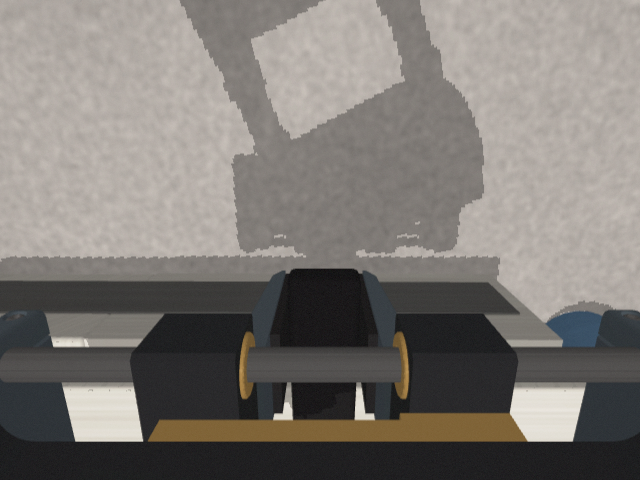

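View pics/scene6.png

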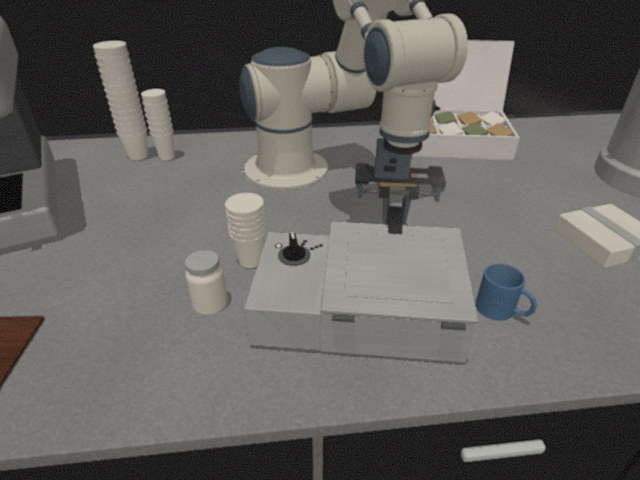

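The grip measures 30 mm, the tab's width, and the lid is rising. I'll continue along the arc.

Run:
```python
from h import *
from rig import robot
for p in np.linspace(.12,.873,11)[1:]:
    robot.move_l(arc(p),speed=.08);o=robot.get_obs();print(round(p,3),round(o["opening"],4),o["contact_force"].round(1),o["ft_torque"].round(2),o["time"])
    if np.linalg.norm(o["contact_force"])>40: print("stop");break
robot.pause(.3)
for n in("wrist","scene","top"):
    c=robot.read_camera(n);np.savez(n+"7.npz",**c);cv2.imwrite(f"pics/{n}7.png",c["img"][:,:,::-1])
print(robot.get_obs()["tcp_pos"],arc(.873))
```

```text
0.195 0.0298 [ 9.4  1.7 -3.8] [ 0.45 -1.79 -0.31] 18.575
0.271 0.0297 [11.2  3.7 -4.6] [ 0.29 -1.94 -0.29] 18.9833
0.346 0.03 [ 9.6  4.1 -5.8] [ 0.33 -2.01 -0.34] 19.3917
0.421 0.0299 [ 9.5  3.6 -5.6] [ 0.4  -1.96 -0.34] 19.8
0.497 0.03 [ 7.8  3.6 -4.4] [ 0.46 -1.77 -0.36] 20.2
0.572 0.03 [ 6.9  4.4 -5.4] [ 0.46 -1.55 -0.35] 20.6
0.647 0.03 [ 5.5  4.3 -4.1] [ 0.5  -1.32 -0.33] 21.0
0.722 0.03 [ 4.1  3.7 -3.4] [ 0.42 -1.18 -0.23] 21.4
0.798 0.03 [ 4.5  4.3 -4.4] [ 0.47 -1.09 -0.3 ] 21.8
0.873 0.0294 [ 3.4  3.3 -4. ] [ 0.53 -0.91 -0.27] 22.2
[0.62764091 0.19020145 0.26752413] [0.62797142 0.1900853  0.26821921]
```

View pics/scene7.png

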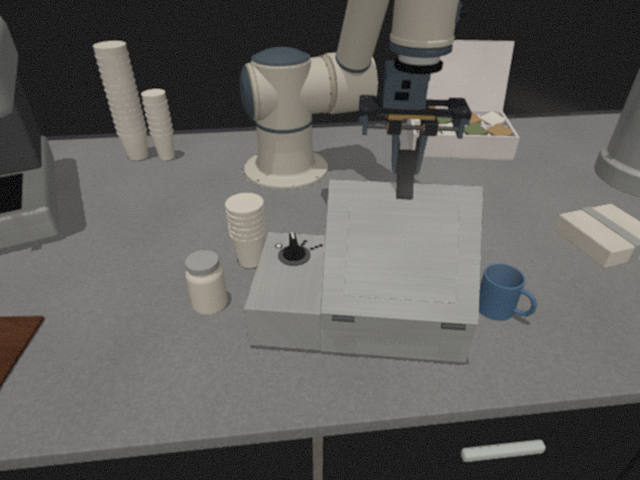

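View pics/wrist7.png

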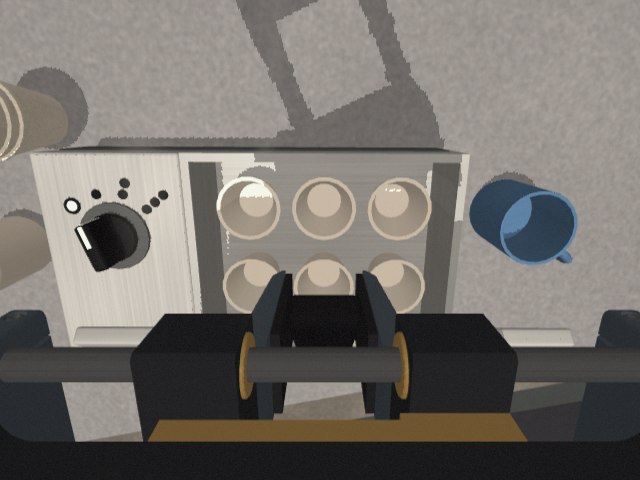

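View pics/top7.png

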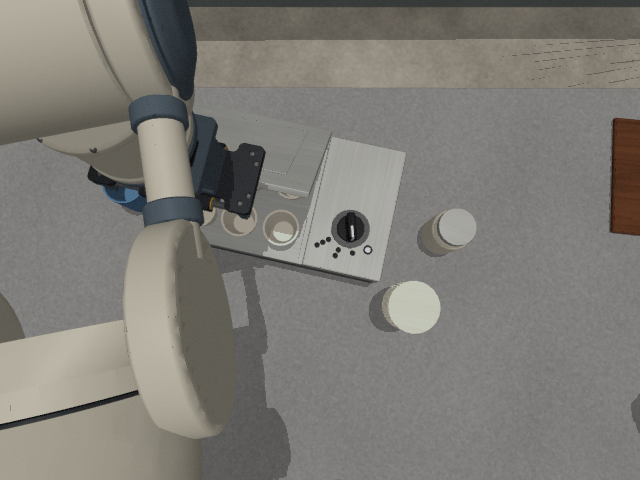

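The lid is up and held. The knob still points at one dot, and the bystanders look unmoved. I'll measure the lid angle and check the selector and bystanders with numbers.

Run:
```python
from h import *
s=dict(np.load("scene7.npz"));s0=dict(np.load("scene0.npz"))
def lid(c,v0,v1):
    p=cloud(c)[v0:v1,345:455].reshape(-1,3);p=p[np.isfinite(p).all(1)]
    q=np.c_[(p[:,:2]-O)@[np.cos(YAW),np.sin(YAW)],(p[:,:2]-O)@[-np.sin(YAW),np.cos(YAW)],p[:,2]]
    q=q[abs(q[:,1]-.07)<.1];n=np.linalg.svd(q-q.mean(0),full_matrices=False)[2][2];n*=np.sign(n[2]);return np.arctan2(n[0],n[2]),n
print("now",lid(s,225,295));print("start",lid(s0,255,300))
a,b=dict(np.load("top0.npz")),dict(np.load("top7.npz"))
d=cv2.absdiff(a["img"],b["img"]).max(2)
for n,(x0,y0,x1,y1) in dict(cups=(380,275,445,340),jar=(428,203,480,258)).items():print(n,"diff px>25:",(d[y0:y1,x0:x1]>25).sum())
s0i=cv2.absdiff(s["img"],s0["img"]).max(2);print("scene mug,jar,cups",[(s0i[y0:y1,x0:x1]>30).sum() for x0,y0,x1,y1 in((485,262,540,322),(185,250,230,315),(222,190,268,270))])
im=b["img"];m=(im.min(2)>120);m[:,:336]=0;m[:,365:]=0;m[:214]=0;m[243:]=0
v,u=np.nonzero(m);print(len(u));w=cast(b,np.c_[u,v],.154)[:,:2];g=w.mean(0)-KN[:2];print("selector",(np.pi+.9+YAW-np.arctan2(g[1],g[0])+1)%(2*np.pi)-1,g)
from rig import robot
r=robot.get_obs();print(r["time"],r["joint_velocities"].round(4),r["opening"])
```

```text
now (np.float64(-0.6075860063165516), array([-0.56977656, -0.06234605,  0.81943129]))
start (np.float64(-0.5425185637963017), array([-0.51609045, -0.02811546,  0.85607252]))
cups diff px>25: 0
jar diff px>25: 0
scene mug,jar,cups [np.int64(0), np.int64(0), np.int64(255)]
40
selector 0.7301093221348256 [-0.00672656  0.00026792]
22.65 [-0.0003 -0.0008  0.001  -0.0012  0.0014  0.0013] 0.029790181089740783
```

The flat lid at the start reads 0.54 rad, so the plane fit is wrong. It included pixels with no depth reading. I'll filter those out, and measure the selector from the deck dots and the pointer in the post-release view.

Run:
```python
from h import *
def lid(c,v0,v1):
    P=cloud(c)[v0:v1,345:455][c["range_z"][v0:v1,345:455]>0.3]
    q=np.c_[(P[:,:2]-O)@[np.cos(YAW),np.sin(YAW)],(P[:,:2]-O)@[-np.sin(YAW),np.cos(YAW)],P[:,2]]
    for _ in range(4):
        m=np.median(q,0);A=np.c_[q[:,:2],np.ones(len(q))];co=np.linalg.lstsq(A,q[:,2],rcond=None)[0];r=abs(q[:,2]-A@co);q=q[r<max(.004,2*np.median(r))]
    return np.arctan(-co[0]),co,len(q),q.min(0),q.max(0)
for n,a,b in(("scene7",225,295),("scene0",255,300)):print(n,lid(dict(np.load(n+".npz")),a,b))
for n,box in(("wrist4",(300,195,345,270)),("top7",(336,214,365,243))):
    c=dict(np.load(n+".npz"));x0,y0,x1,y1=box
    P=cloud(c)[y0:y1,x0:x1].reshape(-1,3);im=c["img"][y0:y1,x0:x1].reshape(-1,3)
    q=P[(P[:,2]>.146)&(P[:,2]<.162)][:,:2]
    r=cv2.minAreaRect(q.astype(np.float32)*1000);bx=cv2.boxPoints(r);e=max([bx[1]-bx[0],bx[2]-bx[1]],key=np.linalg.norm)
    print(n,len(q),r,"value mod pi",(YAW+.9-np.arctan2(e[1],e[0])+1)%np.pi-1,"centre",KN[:2])
a=dict(np.load("scene0.npz"))["img"];b=dict(np.load("scene7.npz"))["img"]
d=cv2.absdiff(a,b).max(2)[190:270,222:268]>30;v,u=np.nonzero(d);print("cups diff region",u.min()+222,u.max()+222,v.min()+190,v.max()+190)
cv2.imwrite("pics/cmp.png",cv2.resize(np.hstack([a[180:280,200:300],b[180:280,200:300]])[:,:,::-1],None,fx=4,fy=4))
```

```text
scene7 (np.float64(0.8369819528195436), array([-1.10888065,  0.00605182,  0.25951358]), 7278, array([ 0.01438422, -0.03096432,  0.14414725]), array([0.10426324, 0.16204845, 0.24381666]))
scene0 (np.float64(-0.0006640969077691734), array([ 0.0006641 , -0.00235201,  0.12246892]), 4918, array([-0.06036351, -0.02976553,  0.11812533]), array([0.08930487, 0.1894984 , 0.12608542]))
wrist4 1069 ((604.4920654296875, -13.970315933227539), (44.77213668823242, 13.629155158996582), 4.824562072753906) value mod pi 0.60609555 centre [ 0.60687379 -0.01501595]
top7 212 ((605.2747192382812, -14.654468536376953), (41.30414962768555, 14.195460319519043), 4.521934986114502) value mod pi 0.61137724 centre [ 0.60687379 -0.01501595]
cups diff region 222 267 190 218
```

View pics/cmp.png

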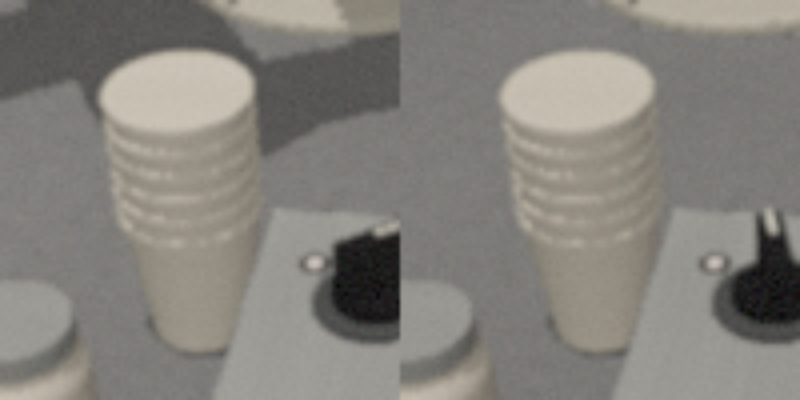

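The lid reads 0.837 rad (48°), the selector 0.61, and the cup difference is only a shadow change on the counter behind. I'll do one drift check and hand in.

Run:
```python
from h import *
from rig import robot
robot.pause(1.5)
c=robot.read_camera("scene");v0,v1=225,295
P=cloud(c)[v0:v1,345:455][c["range_z"][v0:v1,345:455]>0.3]
q=np.c_[(P[:,:2]-O)@[np.cos(YAW),np.sin(YAW)],(P[:,:2]-O)@[-np.sin(YAW),np.cos(YAW)],P[:,2]]
for _ in range(4):
    A=np.c_[q[:,:2],np.ones(len(q))];co=np.linalg.lstsq(A,q[:,2],rcond=None)[0];r=abs(q[:,2]-A@co);q=q[r<max(.004,2*np.median(r))]
a=np.arctan(-co[0]);o=robot.get_obs();print(a,o["opening"],o["contact_force"].round(1),o["time"])
if .78<a<.96 and .027<o["opening"]<.033: robot.close_job();print("handed in")
```

```text
0.837303356012871 0.029762630792603932 [ 4.6  4.2 -5.9] 24.2
the job is handed in; nothing more can be done
handed in
```

I turned the selector from three dots to one dot with the lid shut. I then pinched the lid's front tab across its width, lifted it along the hinge arc, and handed in at 24.2 s while still holding it.

**Last checks**
- **Lid:** it measured 0.837 rad (48°), inside the allowed 0.750 to 0.995. A repeat reading about 1.5 s later was the same. The fingers were closed on the tab at 29.8 mm, with a steady force.
- **Selector:** it read 0.61 rad from two views, on one dot.
- **Bystanders:** the jar and mug looked unchanged from the start. The cup-stack comparison differed only by a shadow on the counter behind it.

**What failed or disagreed**
- **Fingertip position:** the real fingertips sit about 38 mm short of the reported TCP, contrary to the description. My first grip therefore closed on air above the knob. I measured the offset from wrist depth, confirmed it in the scene view, and corrected every later height for it.
- **Two bad readings:** a first lid-angle fit read 0.61 rad because it included pixels with no depth reading. A rough selector estimate read 0.73 rad from a few white pixels. I redid both more carefully, and the values above replace them.

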